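# Centre the clay watering bottle on its stand

### The arm

A 7-joint arm with a two-finger parallel gripper is mounted at the origin on the work surface. World frame = base frame: x ahead of the robot, y to its left, z up, the work surface at z = 0. Lengths are in mm, angles in rad, forces in N, time in s.
With the tool pointing down it reaches from about 400 to 850 mm from the base axis. Payload 6.9 kg.
Tool frame: the origin (TCP) lies midway between the tips of the shut fingers; the grasp point (between the pads) lies manip.grip_depth behind it (manip.grip_depth is the distance from the TCP to the grasp point, in mm); z points along the fingers, x is the direction in which the jaws open and shut, and the axes are right-handed (so a half turn about z gives the same grasp; the last joint's range is limited). The gripper opens to 85 mm and grips with 20 to 120 N. Pads are 22 mm wide; open, the fingers measure 114 mm over their backs; the gripper's body (76 mm by 85 mm) begins 54 mm behind the grasp point. The pads swing forward as they close: fully open they stand 13 mm farther back than shut.
Start: joints at [1.335, 0.507, -0.238, 1.5, 0.126, 1.149, -0.155], TCP at [208.871, -589.054, 231.275] pointing down, gripper open.
Joint ranges: [-3.08, 3.08], [-0.24, 2.05], [-1.43, 1.35], [0, 2.5], [-1.52, 4.66], [0.17, 1.96], [-2.89, 2.89]. Speed limits (rad/s): [2.39, 2.39, 3.14, 3.14, 3.14, 3.14, 3.14].

### API

Orientations are given as a rotation vector (axis times angle).
In Python, from cell import manip gives the robot as it stands.
- The arm moves only by the tool arm_command, never from a script. Its argument "motion" is a list of rows, each a list of 2 entries, a list of its own where there are three numbers: the shift along the tool's x, y, z as a fraction of full scale, then the turn, a rotation vector about the tool's x, y, z as a fraction of full scale. A call has 1 to 5 rows; each row shifts and turns the commanded pose from where the row before left it, along the tool's axes as they then stand; what a row does not reach is not made up. Full scale, the value 1, is 0.12 m for a shift and pi/4 rad for a turn. A row lasts 1/8 s, in which the tool goes at most 62.5 mm and 10.7 degrees, less where a joint would pass 70% of its speed; a pose out of reach is approached as far as the arm can. A call with a number of a shift or a turn outside -1 to 1 is refused whole. A call with a gripper value outside its range is refused whole. "gripper" is the gripper's target within -1 to 1 (shut at 1, half-way at 0, fully open at -1), set as the call begins (left out, the last holds). The fingers move at their own pace and stop on an object; "newtons" is the grip in N (left out, the last holds). Time passes only in rows, so rows that do not move let the fingers close. It gives the time, the measured TCP pose, the force and the opening at its end, in the units of the state.
- manip.sense(): the state, without advancing time (a new reading comes with each control period).
- manip.grab_frame(name): name is "scene" or "top" or "wrist"; returns (picture, depth): 420x560x3 uint8, red, green, blue; 420x560 float32, mm along the optical axis (not along the pixel's ray), 0 where there is no reading.
- manip.camera_params(name): a dict with "intrinsics" (3x3 intrinsics, pixels), "k1" (the pictures are not rectified: a ray, as slopes to the right and down, at radius r is drawn at 1 + k1 r^2 times it, then the intrinsics apply), "position" and "orientation" of the camera in the world. Camera axes: x right, y down, z forward; pixel columns grow to the right and rows downward; lengths in mm; the calibration is good to about 2 mm. A picture is of the moment at which its call begins: read the wrist's pose just before it. camera_params takes no time and is no camera call; for the wrist camera it gives the pose at the moment of the call.
- manip.hand_in(): hands the job in, once; it reports no verdict.
The state is a dict: "time_s": time; "q": joint angles; "qd": joint speeds; "tau": joint torques, N m; "tcp_pos": TCP position; "orientation": TCP orientation; "ft_force": force on the tool from outside, world axes, zero at the start; "torque": the same for the moment, N m; "finger_gap": opening from 0.0 (shut) to 1.0 (fully open).
Only numpy, scipy, OpenCV 4.12 (cv2) and the standard library are available. Lean on these libraries where they do the work, as an engineer would, in place of code of your own. Each camera call takes 0.05 s, during which the arm holds its last target.

### The job

The small clay watering bottle is standing dangerously near the edge of its round concrete stand. Push it to the middle of the stand with light taps of the fingertips, without lifting it, knocking it over or shifting the stand. Leave it standing upright and still in the middle, and leave the pot, the jug and the cup around it alone.

Things in the scene. Friction and masses are not known exactly. Their poses are not given: they have to be found in the camera images.
- bottle: Terracotta bottle with a cork, round, 84 mm high, about 0.25 kg. Origin: centre of its underside, z up. Flat foot 40 mm across; belly 68 mm across (its widest) from 16 to 24 mm above the underside; then it narrows to a 24 mm neck at 66 mm, a 32 mm lip at 70 to 74 mm and a 20 mm cork. It stands loose on the stand, off-centre. Pushed slowly at the belly it slides; pushed at neck or lip it tips.
- stand: Round concrete plant stand, a plain solid disc 120 mm across and 60 mm high, its flat top 60 mm above the bench, 1.4 kg, loose on the bench. Origin at the centre of its underside, z up; the middle of its top is 60 mm straight above the origin. Its yaw has no meaning to the eye.
- pot: Bystander: empty black plastic nursery pot, open at the top, 90 mm across the rim and 85 mm high. Origin at the centre of its underside.
- jug: Bystander: closed white plastic jug with a screw cap, 76 mm across and 126 mm high. Origin at the centre of its underside.
- cup: Bystander: white plastic cup, open at the top, 72 mm across the rim and 75 mm high. Origin at the centre of its underside.
Things that resemble listed ones, but are neither listed nor needed, are in the scene too. Of the things shaped like the bottle, the terracotta one is meant. Several things look just like the stand: the one meant starts farthest to the robot's left.

How it is judged (in metres and radians):
At the end, for the whole second after the job is handed in: The bottle stands upright (within 3.5 degrees) and still on the stand's top, its centre within 7 mm of the stand's centre; the stand is within 15 mm and the pot, jug and cup within 20 mm of where they began (horizontal distance between bottle and stand below 0.007 m and z of bottle in the frame of stand between 0.056 and 0.064 m and angle between each of bottle, stand's own z axis and vertical below 0.06 rad and distance of stand from where it was at the start of the episode below 0.015 m and linear speed of bottle below 0.01 m/s and angular speed of bottle below 0.1 rad/s and distance of each of pot, jug, cup from where it was at the start of the episode below 0.02 m); the robot touches nothing.
It fails at once if the bottle is tipped by more than 20 degrees or falls off the stand (angle between bottle's own z axis and vertical above 0.35 rad or z of bottle in the frame of stand below 0.045 m).
It fails at once if the bottle is lifted (its underside more than 12 mm above the stand's top) (z of bottle in the frame of stand above 0.072 m).
It fails at once if the bottle is pushed or squeezed hard (over 12 N) (contact force between the fingers and bottle above 12 N).
It fails at once if the stand is shifted by more than 15 mm (distance of stand from where it was at the start of the episode above 0.015 m).
It fails at once if a bystander is moved by more than 20 mm (distance of any of pot, jug, cup from where it was at the start of the episode above 0.02 m).
It also fails if it takes over 45 s, if anything falls off the work surface, if the arm or the gripper's body presses on something with over 40 N, if the wrist force passes 120 N, or if a joint passes its speed limit or range.

## Working session

There is one attempt and no reset: what is moved stays moved. The work goes in short steps, Python scripts to look and compute and a tool call to move; the robot and the scene stay as the last step left them, time stands still between calls to the robot, and variables do not carry over. Pictures are saved under pics/ and viewed, and the job is handed in when it is done.

Besides the shell and the picture viewer there is one more tool, called after ">>>" by a JSON object that holds its "method" and its "body", one argument or row to a line. arm_command: Moves the arm, as the interface text tells. Shift numbers are shares of 0.12 m and turn numbers shares of pi/4 rad, none past 1 either way. Its arguments: {"type":"object","properties":{"motion":{"type":"array"},"gripper":{"type":"number"},"newtons":{"type":"number"}},"required":["motion"]}

```bash
ls; mkdir -p pics; python3 - <<'E'
from cell import manip
import cv2
print(manip.sense(), manip.grip_depth)
for n in ("scene","top"):
    p,d=manip.grab_frame(n); cv2.imwrite(f"pics/{n}0.png",p[:,:,::-1]); 
    import numpy as np; np.savez(f"{n}0.npz",p=p,d=d); print(n,manip.camera_params(n))
E
```

```text
pics
{'time_s': 0.0, 'q': array([ 1.33549543,  0.50833646, -0.23752366,  1.50114016,  0.12574181,
        1.14887578, -0.15479033]), 'qd': array([-0.00088227,  0.00105618,  0.00088691,  0.00120774,  0.00088756,
        0.00076472, -0.00045775]), 'tau': array([-9.76429837e-04, -6.20611739e+01, -2.18703501e+00, -2.49655223e+01,
        1.26045349e-02,  1.18959602e-02, -4.27990784e-06]), 'tcp_pos': array([ 208.64952836, -588.61722569,  230.42795908]), 'orientation': array([-2.56522741e+00,  1.81195114e+00,  2.32550439e-03]), 'ft_force': array([ 0.13907319,  0.07707325, -0.52320464]), 'torque': array([ 0.02000728, -0.00501171, -0.09249612]), 'finger_gap': 1.0034032651809486} 18.700000000000003
scene {'intrinsics': array([[452.21915763,   0.        , 283.13384798],
       [  0.        , 452.21915763, 204.91309822],
       [  0.        ,   0.        ,   1.        ]]), 'k1': 0.04213614817675001, 'position': array([1068.87507983,  256.54119451, 1025.95084706]), 'orientation': array([-1.47485982, -2.36222046,  0.63741952])}
top {'intrinsics': array([[398.97713526,   0.        , 278.55711361],
       [  0.        , 398.97713526, 209.53126083],
       [  0.        ,   0.        ,   1.        ]]), 'k1': -0.05883678222017224, 'position': array([ 485.43600337,   -3.50973515, 1076.77478276]), 'orientation': array([-2.15460224,  2.19437147, -0.10267508])}
```

View pics/scene0.png

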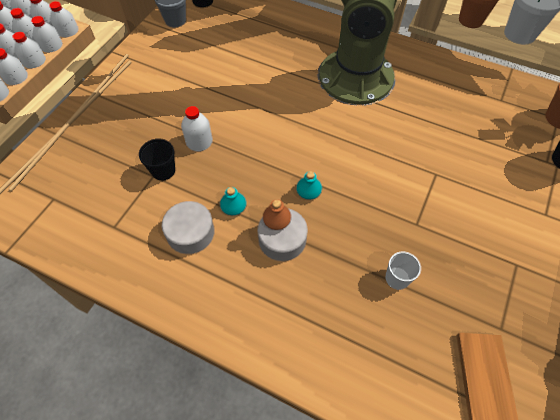

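View pics/top0.png

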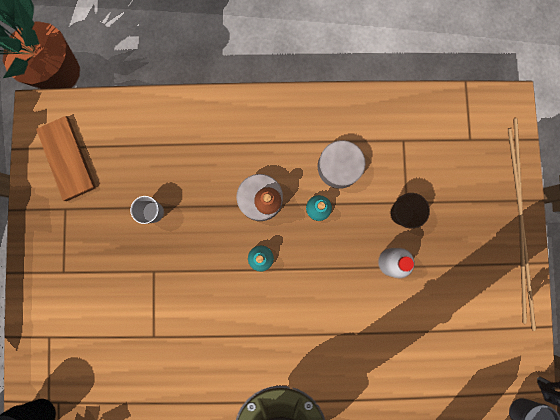

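The top view shows the leftmost stand near pixel (259,197), with the terracotta bottle off-centre on it near (267,199). A teal bottle is close by at (320,207). Next I'll measure positions by casting rays.

```bash
cat > h.py <<'E'
import numpy as np,cv2
from scipy.spatial.transform import Rotation as R
from scipy.optimize import least_squares
def rays(c,uv):
    K=c["intrinsics"];uv=np.asarray(uv,float).reshape(-1,1,2)
    n=cv2.undistortPoints(uv,K,np.array([c["k1"],0,0,0,0.])).reshape(-1,2)
    return np.c_[n,np.ones(len(n))]@R.from_rotvec(c["orientation"]).as_matrix().T
def onplane(c,uv,z):
    r=rays(c,uv);p=np.asarray(c["position"]);return (p+r*((z-p[2])/r[:,2])[:,None])[:,:2]
def cloud(c,d):
    v,u=np.nonzero(d>0);r=rays(c,np.c_[u,v]);P=np.zeros(d.shape+(3,));P[v,u]=np.asarray(c["position"])+r*d[v,u][:,None];return P
def circ(P,r=None):
    f=lambda x:np.hypot(P[:,0]-x[0],P[:,1]-x[1])-(r or x[2])
    s=least_squares(f,[*P.mean(0),r or 50.],loss="soft_l1",f_scale=1.);return s.x,np.sqrt(np.mean(f(s.x)**2))
def bottle(c,p,roi):
    """terracotta mask; belly-silhouette fit: rays tangent to the 34 mm belly circle band"""
    h=cv2.cvtColor(p,cv2.COLOR_RGB2HSV)
    m=((h[...,0]<12)&(h[...,1]>150)).astype(np.uint8)
    k=np.zeros_like(m);x0,y0,x1,y1=roi;k[y0:y1,x0:x1]=m[y0:y1,x0:x1]
    n,l,s,_=cv2.connectedComponentsWithStats(k);i=1+np.argmax(s[1:,4]);return (l==i).astype(np.uint8)
E
python3 - <<'E'
from h import *
from cell import manip
for n,roi in (("top",(225,165,300,225)),("scene",(250,190,315,265))):
    z=np.load(n+"0.npz");c=manip.camera_params(n);p,d=z["p"],z["d"]
    P=cloud(c,d);x0,y0,x1,y1=roi
    S=np.zeros(d.shape,bool);S[y0:y1,x0:x1]=1
    hsv=cv2.cvtColor(p,cv2.COLOR_RGB2HSV)
    top=S&(abs(P[...,2]-60)<6)&(hsv[...,1]<70)
    print(n,"top z",np.median(P[...,2][top]),top.sum())
    cn=max(cv2.findContours(top.astype(np.uint8),0,1)[0],key=len).reshape(-1,2)
    Q=onplane(c,cn,60); x,e=circ(Q); 
    r=np.hypot(*(Q-x[:2]).T); 
    for _ in range(3):
        x,e=circ(Q[abs(np.hypot(*(Q-x[:2]).T)-60)<4],60)[0:2]
    print("stand",x,e)
    b=bottle(c,p,roi);v,u=np.nonzero(b);print("bottle px",b.sum(),u.min(),u.max(),v.min(),v.max())
    B=P[b>0];
    for lo,hi in((72,90),(90,110),(110,128),(128,140),(140,150)):
        q=B[(B[:,2]>lo)&(B[:,2]<hi)]
        if len(q)>5: print(lo,hi,len(q),q.mean(0).round(1))
    cn=max(cv2.findContours(b,0,1)[0],key=len).reshape(-1,2);print("belly fit z82",circ(onplane(c,cn,82)))
    m=S&(P[...,2]>137); print("cork",m.sum(),P[m].mean(0) if m.sum() else 0)
    m=S&(P[...,2]>128); print("lip",m.sum(),P[m].mean(0) if m.sum() else 0)
    # other objects
z=np.load("top0.npz");c=manip.camera_params("top");P=cloud(c,z["d"])
m=((P[...,2]>25)&(P[...,0]>250)&(P[...,0]<800)&(abs(P[...,1])<500)).astype(np.uint8)
n,l,s,_=cv2.connectedComponentsWithStats(m)
for i in range(1,n):
    if s[i,4]>60:
        q=P[l==i];print(s[i],q.min(0).round(),q.max(0).round())
E
```

```text
top top z 59.96134462104516 1072
stand [615.02054285  43.95014094  60.        ] 2.1164567055576122
bottle px 482 255 280 188 213
72 90 54 [591.3  17.1  87.3]
90 110 311 [598.9  21.6  99.7]
110 128 31 [591.5  19.  112. ]
128 140 85 [600.7  21.2 133.8]
belly fit z82 (array([601.61159593,  21.62161032,  31.90966499]), np.float64(0.6110908385201692))
cork 55 [601.39222048  21.73185316 143.93593136]
lip 141 [601.00153797  21.3399817  137.78375091]
scene top z 59.81265740415648 1220
stand [616.03475294  41.01845203  60.        ] 1.7494257023225703
bottle px 509 263 289 201 229
72 90 96 [624.1  26.7  85.3]
90 110 278 [614.   25.2  99.9]
110 128 75 [609.7  23.9 114.8]
128 140 55 [607.7  22.6 133.9]
belly fit z82 (array([602.69715126,  18.91354935,  32.14830992]), np.float64(4.191869554390111))
cork 62 [602.50179846  20.17524432 143.2483536 ]
lip 140 [603.77513532  20.47717217 138.10561737]
[ 318  140   48   48 1730] [ 640. -233.   26.] [ 760. -113.   66.]
[ 236  174   47   47 1710] [556. -16.  25.] [674. 103. 147.]
[392 193  38  35 647] [ 527. -386.   25.] [ 614. -294.   90.]
[306 195  26  25 489] [ 556. -145.   25.] [620. -79.  88.]
[130 196  33  28 434] [551. 299.  25.] [620. 372.  79.]
[248 246  25  26 499] [423.  13.  25.] [488.  76.  87.]
[380 248  34  31 823] [ 401. -344.   26.] [ 476. -268.  130.]
```

>>> {"method": "arm_command", "body": {
  "motion": [
    [[-0.1,-0.14,0],[0,0,0]],
    [[-0.22,-0.29,0],[0,0,0]],
    [[-0.22,-0.29,0],[0,0,0]],
    [[-0.22,-0.29,0],[0,0,0]],
    [[-0.22,-0.29,0],[0,0,0]]
  ],
  "gripper": 0,
  "newtons": 20
}}

```text
time_s: 0.72
tcp_pos: [317.9, -423.2, 231.3]
orientation: [-2.567, 1.811, 0.0]
ft_force: [0.8, -0.3, -0.3]
finger_gap: 0.502
```

>>> {"method": "arm_command", "body": {
  "motion": [
    [[-0.22,-0.29,0],[0,0,0]],
    [[-0.22,-0.29,0],[0,0,0]],
    [[-0.22,-0.29,0],[0,0,0]],
    [[-0.22,-0.29,0],[0,0,0]],
    [[-0.22,-0.29,0],[0,0,0]]
  ]
}}

```text
time_s: 1.35
tcp_pos: [437.0, -240.6, 231.4]
orientation: [-2.567, 1.811, 0.0]
ft_force: [0.0, 0.3, 0.0]
finger_gap: 0.5
```

>>> {"method": "arm_command", "body": {
  "motion": [
    [[-0.22,-0.29,0],[0,0,0]],
    [[-0.22,-0.29,0],[0,0,0]],
    [[-0.22,-0.29,0],[0,0,0]],
    [[-0.2,-0.27,0],[0,0,0]],
    [[-0.1,-0.14,0],[0,0,0]]
  ]
}}

```text
time_s: 1.98
tcp_pos: [543.1, -80.1, 231.3]
orientation: [-2.569, 1.807, 0.001]
ft_force: [-0.4, -0.1, 0.3]
finger_gap: 0.499
```

>>> {"method": "arm_command", "body": {
  "motion": [
    [[0,0,0],[0,0,-0.22]],
    [[0,0,0],[0,0,-0.22]],
    [[0,0,0],[0,0,-0.22]],
    [[0,0,0],[0,0,-0.218]],
    [[0,0,0],[0,0,0]]
  ]
}}

```text
time_s: 2.6
tcp_pos: [542.1, -84.0, 231.1]
orientation: [3.027, -0.841, -0.001]
ft_force: [1.1, -0.2, -0.1]
finger_gap: 0.498
```

>>> {"method": "arm_command", "body": {
  "motion": [
    [[0,0,0],[0.15,0,0]],
    [[0,0,0],[0.15,0,0]],
    [[0,0,0],[0.144,0,0]],
    [[0,0,0],[0,0,0]],
    [[0,0,0],[0,0,0]]
  ]
}}

```text
time_s: 3.22
tcp_pos: [542.8, -83.1, 231.6]
orientation: [-2.702, 0.75, -0.131]
ft_force: [0.6, -0.6, 0.2]
finger_gap: 0.494
```

```bash
cat > st.py <<'E'
from h import *
from cell import manip
import sys
def state():
    s=manip.sense();M=R.from_rotvec(s["orientation"]).as_matrix()
    print("t",round(s["time_s"],2),"tcp",s["tcp_pos"].round(1),"gap",round(s["finger_gap"],3),"F",s["ft_force"].round(2));print(M.round(3));return s,M
def goto(t):
    s,M=state();d=M.T@(np.array(t)-s["tcp_pos"]);print("to",t,"shift tool frac",(d/120).round(3),"mm",d.round(1))
def look(tag,views=("top","scene")):
    for n in views:
        c=manip.camera_params(n);p,d=manip.grab_frame(n);np.savez(f"{n}{tag}.npz",p=p,d=d)
        roi={"top":(225,155,310,235),"scene":(240,180,330,275)}[n];x0,y0,x1,y1=roi
        cv2.imwrite(f"pics/{n}{tag}.png",cv2.resize(p[y0-40:y1+40,x0-40:x1+40,::-1],None,fx=4,fy=4,interpolation=2)[:600])
        P=cloud(c,d);b=bottle(c,p,roi);S=np.zeros(d.shape,bool);S[y0:y1,x0:x1]=1
        h=cv2.cvtColor(p,cv2.COLOR_RGB2HSV)
        cn=max(cv2.findContours(b,0,1)[0],key=len).reshape(-1,2);print(n,"belly",circ(onplane(c,cn,82)))
        k=S&(P[...,2]>125)&(h[...,0]<22)&(h[...,1]>90)&(cv2.dilate(b,np.ones((9,9)))>0)
        print("  lip/cork",k.sum(),P[k].mean(0).round(1))
        top=S&(abs(P[...,2]-60)<6)&(h[...,1]<70);cn=max(cv2.findContours(top.astype(np.uint8),0,1)[0],key=len).reshape(-1,2)
        Q=onplane(c,cn,60);x=np.array([615,43.])
        for _ in range(4):
            g=Q[abs(np.hypot(*(Q-x[:2]).T)-59.5)<3];x,e=circ(g,59.5)
        print("  stand",x[:2].round(1),round(e,2),len(g))
E
python3 -c "
from st import *
goto((568,-34,140))"
```

```text
t 3.23 tcp [542.8 -83.1 231.6] gap 0.494 F [ 0.62 -0.56  0.22]
[[ 0.857 -0.485  0.175]
 [-0.515 -0.806  0.292]
 [-0.    -0.34  -0.94 ]]
to (568, -34, 140) shift tool frac [-0.031 -0.172  0.874] mm [ -3.7 -20.6 104.8]
```

>>> {"method": "arm_command", "body": {
  "motion": [
    [[-0.03,-0.17,0.1],[0,0,0]],
    [[0,0,0.25],[0,0,0]],
    [[0,0,0.25],[0,0,0]],
    [[0,0,0.2],[0,0,0]],
    [[0,0,0.07],[0,0,0]]
  ]
}}

```text
time_s: 3.85
tcp_pos: [567.8, -32.1, 139.5]
orientation: [-2.703, 0.744, -0.129]
ft_force: [-0.1, 0.1, 0.8]
finger_gap: 0.498
```

```bash
python3 -c "
from st import *
goto((568,-34,72))
look('1')"
```

```text
t 3.85 tcp [567.8 -32.1 139.5] gap 0.498 F [-0.1   0.06  0.8 ]
[[ 0.859 -0.481  0.173]
 [-0.511 -0.808  0.294]
 [-0.001 -0.341 -0.94 ]]
to (568, -34, 72) shift tool frac [0.01  0.204 0.524] mm [ 1.2 24.4 62.9]
top belly (array([601.61707882,  21.64635637,  31.91691245]), np.float64(0.7290016319341724))
  lip/cork 139 [601.1  21.4 137.8]
  stand [615.   43.3] 1.51 134
scene belly (array([602.50689999,  18.86714184,  32.17435221]), np.float64(4.410911457140059))
  lip/cork 141 [603.6  20.6 137.8]
  stand [616.6  41.1] 1.34 105
```

>>> {"method": "arm_command", "body": {
  "motion": [
    [[0.01,0.06,0.13],[0,0,0]],
    [[0,0.06,0.15],[0,0,0]],
    [[0,0.05,0.13],[0,0,0]],
    [[0,0.03,0.08],[0,0,0]],
    [[0,0.01,0.02],[0,0,0]]
  ]
}}

```text
time_s: 4.58
tcp_pos: [567.7, -37.8, 74.2]
orientation: [-2.701, 0.748, -0.132]
ft_force: [0.4, -0.0, 0.4]
finger_gap: 0.502
```

```bash
python3 -c "
from st import *
goto((601.6-.515*37.7,21.6-.857*37.7,72))
look('2')
c=manip.camera_params('scene')
p,d=manip.grab_frame('wrist');cv2.imwrite('pics/w2.png',p[:,:,::-1])"
```

```text
t 4.58 tcp [567.7 -37.8  74.2] gap 0.502 F [ 0.43 -0.02  0.36]
[[ 0.857 -0.484  0.176]
 [-0.515 -0.806  0.293]
 [ 0.    -0.342 -0.94 ]]
to (582.1845000000001, -10.7089, 72) shift tool frac [-0.013 -0.234  0.105] mm [ -1.5 -28.   12.5]
top belly (array([601.61159593,  21.62161032,  31.90966499]), np.float64(0.6110908385201692))
  lip/cork 141 [601.   21.3 138. ]
  stand [614.9  43.3] 1.51 135
scene belly (array([602.58280741,  18.83029479,  32.31294567]), np.float64(4.47669991709842))
  lip/cork 140 [603.6  20.6 137.8]
  stand [616.4  41. ] 1.39 105
```

View pics/scene2.png

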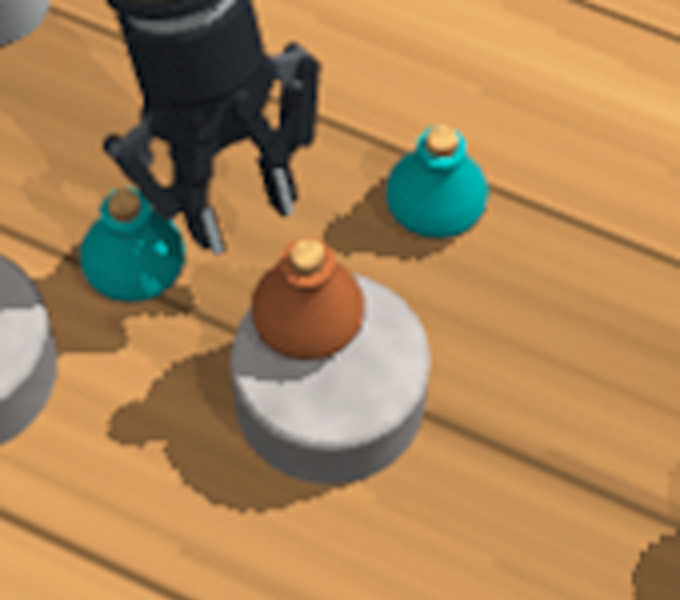

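View pics/w2.png

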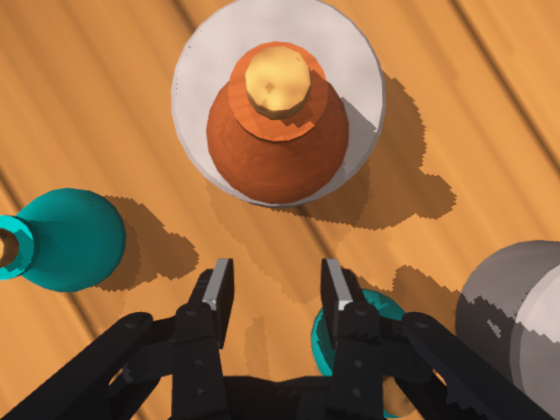

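The close-ups show the open fingertips (wrist pixels (225,262) and (330,262)) placed symmetrically behind the bottle at column 278, and the stand centred on the same column. I'll check the tip height before tapping.

```bash
python3 -c "
from st import *
c=manip.camera_params('wrist');p,d=manip.grab_frame('wrist');np.savez('w3.npz',p=p,d=d)
P=cloud(c,d)
for u,v in((226,262),(228,268),(329,262),(326,268),(222,275),(335,275)): print(u,v,P[v,u].round(1))
s,M=state()
for lo,hi in((190,240),(315,365)):
    Q=P[255:330,lo:hi].reshape(-1,3);Q=Q[(Q[:,2]>60)&(Q[:,2]<130)&(np.linalg.norm(Q-s['tcp_pos'],axis=1)<60)];T=(Q-s['tcp_pos'])@M;print(len(Q),Q[:,2].min(),'tool',T.min(0).round(1),T.max(0).round(1))
"
```

```text
226 262 [552.6 -20.4  88.1]
228 268 [552.6 -23.   91. ]
329 262 [592.8 -44.7  86.9]
326 268 [590.  -45.2  91.9]
222 275 [550.4 -23.8  98.3]
335 275 [591.5 -48.6  97.3]
t 4.78 tcp [567.9 -37.8  74.7] gap 0.505 F [ 0.26 -0.17  0.3 ]
[[ 0.857 -0.483  0.177]
 [-0.515 -0.806  0.293]
 [ 0.001 -0.342 -0.94 ]]
2464 74.54660966963073 tool [-34.2 -13.9 -54.8] [-19.7  11.8  -0.9]
2440 75.082099379141 tool [ 22.  -13.7 -54.2] [36.1 12.2 -0.6]
```

>>> {"method": "arm_command", "body": {
  "motion": [
    [[0,0.016,0.043],[0,0,0]],
    [[0,-0.05,0.018],[0,0,0]],
    [[0,-0.06,0.022],[0,0,0]],
    [[0,-0.05,0.018],[0,0,0]],
    [[0,-0.03,0.011],[0,0,0]]
  ]
}}

```text
time_s: 5.4
tcp_pos: [580.2, -16.1, 68.6]
orientation: [-2.701, 0.747, -0.132]
ft_force: [-0.4, 0.7, 0.1]
finger_gap: 0.505
```

```bash
python3 -c "
from st import *
goto((582.2,-10.7,69))
look('4')
p,d=manip.grab_frame('wrist');cv2.imwrite('pics/w4.png',p[:,:,::-1])"
```

```text
t 5.4 tcp [580.2 -16.1  68.6] gap 0.505 F [-0.41  0.71  0.12]
[[ 0.858 -0.483  0.176]
 [-0.514 -0.806  0.293]
 [ 0.    -0.342 -0.94 ]]
to (582.2, -10.7, 69) shift tool frac [-0.009 -0.045  0.013] mm [-1.1 -5.4  1.6]
top belly (array([601.61159593,  21.62161032,  31.90966499]), np.float64(0.6110908385201692))
  lip/cork 140 [601.   21.4 137.9]
  stand [614.9  43.3] 1.49 134
scene belly (array([602.60967199,  18.92555266,  32.25271662]), np.float64(4.437682065718248))
  lip/cork 141 [603.9  20.7 138.1]
  stand [616.4  41.3] 1.39 104
```

View pics/w4.png

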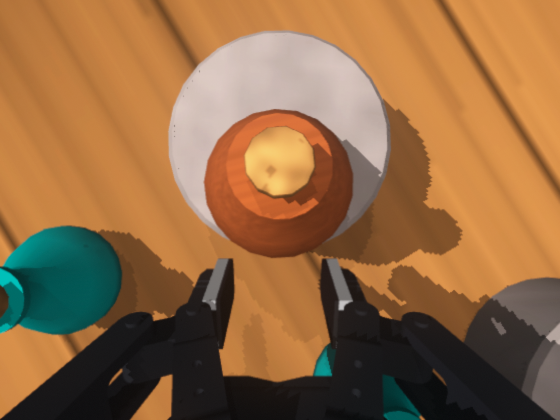

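View pics/scene4.png

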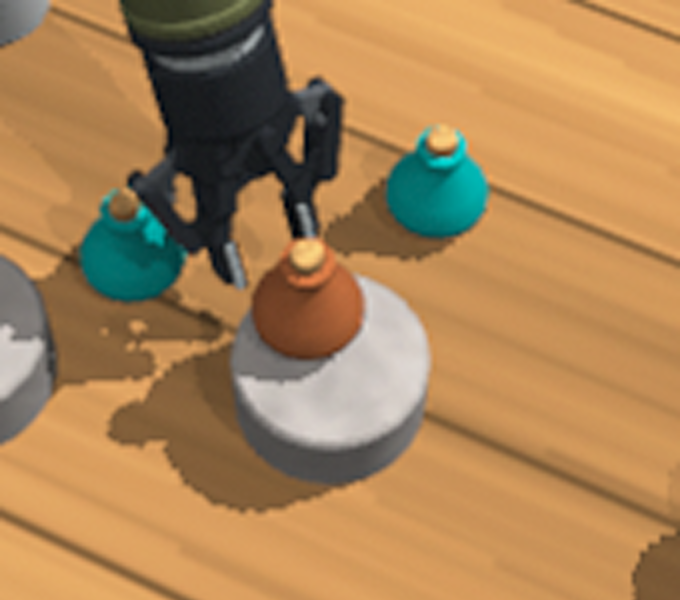

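The fingertips at rows 260–330 are just short of the bottle, whose near edge is at row 257, and they are centred on it. Next I'll make a slow tap.

>>> {"method": "arm_command", "body": {
  "motion": [
    [[0,-0.016,0.006],[0,0,0]],
    [[0,-0.016,0.006],[0,0,0]],
    [[0,-0.016,0.006],[0,0,0]],
    [[0,-0.016,0.006],[0,0,0]],
    [[0,-0.016,0.006],[0,0,0]]
  ]
}}

```text
time_s: 6.18
tcp_pos: [585.1, -8.3, 68.3]
orientation: [-2.701, 0.748, -0.131]
ft_force: [-2.3, -2.1, 0.6]
finger_gap: 0.5
```

>>> {"method": "arm_command", "body": {
  "motion": [
    [[0,-0.012,0.004],[0,0,0]],
    [[0,-0.012,0.004],[0,0,0]],
    [[0,-0.012,0.004],[0,0,0]],
    [[0,0,0],[0,0,0]]
  ]
}}

```text
time_s: 6.68
tcp_pos: [587.6, -4.1, 68.5]
orientation: [-2.701, 0.748, -0.132]
ft_force: [-0.1, -0.7, -0.1]
finger_gap: 0.501
```

```bash
python3 -c "
from st import *
state()
look('5')"
```

```text
t 6.67 tcp [587.6  -4.1  68.5] gap 0.501 F [-0.08 -0.7  -0.15]
[[ 0.858 -0.483  0.176]
 [-0.514 -0.806  0.293]
 [-0.    -0.342 -0.94 ]]
top belly (array([604.41880315,  26.37498625,  32.03793682]), np.float64(0.608026439273006))
  lip/cork 140 [603.4  26.  138. ]
  stand [614.4  42.1] 1.37 101
scene belly (array([605.50774124,  23.71154183,  32.04650145]), np.float64(4.009519646855584))
  lip/cork 140 [606.9  25.4 137.8]
  stand [616.3  41.2] 1.37 108
```

>>> {"method": "arm_command", "body": {
  "motion": [
    [[0,-0.016,0.006],[0,0,0]],
    [[0,-0.016,0.006],[0,0,0]],
    [[0,-0.016,0.006],[0,0,0]],
    [[0,-0.016,0.006],[0,0,0]],
    [[0,-0.016,0.006],[0,0,0]]
  ]
}}

```text
time_s: 7.4
tcp_pos: [592.9, 4.7, 68.4]
orientation: [-2.701, 0.748, -0.132]
ft_force: [-0.0, -1.8, -0.9]
finger_gap: 0.499
```

>>> {"method": "arm_command", "body": {
  "motion": [
    [[0,-0.016,0.006],[0,0,0]],
    [[0,-0.012,0.004],[0,0,0]],
    [[0,-0.008,0.003],[0,0,0]],
    [[0,0,0],[0,0,0]]
  ]
}}

```text
time_s: 7.9
tcp_pos: [595.2, 8.6, 68.5]
orientation: [-2.701, 0.748, -0.132]
ft_force: [-0.5, -0.6, 0.2]
finger_gap: 0.507
```

```bash
python3 -c "
from st import *
state()
look('6')
p,d=manip.grab_frame('wrist');cv2.imwrite('pics/w6.png',p[:,:,::-1])"
```

```text
t 7.9 tcp [595.2   8.6  68.5] gap 0.507 F [-0.5  -0.58  0.17]
[[ 0.858 -0.483  0.176]
 [-0.514 -0.806  0.293]
 [-0.    -0.342 -0.94 ]]
top belly (array([611.9202221 ,  38.95886569,  31.98945937]), np.float64(0.5752205659436895))
  lip/cork 144 [611.7  39.  137.8]
  stand [614.3  41.7] 1.26 94
scene belly (array([613.56670118,  36.51193983,  32.05662897]), np.float64(4.163328093564478))
  lip/cork 140 [614.7  37.7 137.8]
  stand [616.6  41.1] 1.41 104
```

View pics/w6.png

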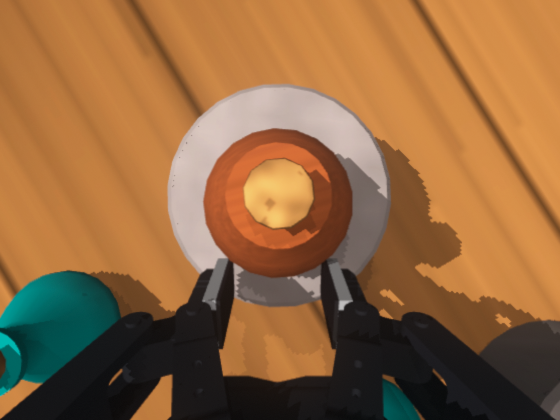

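View pics/top6.png

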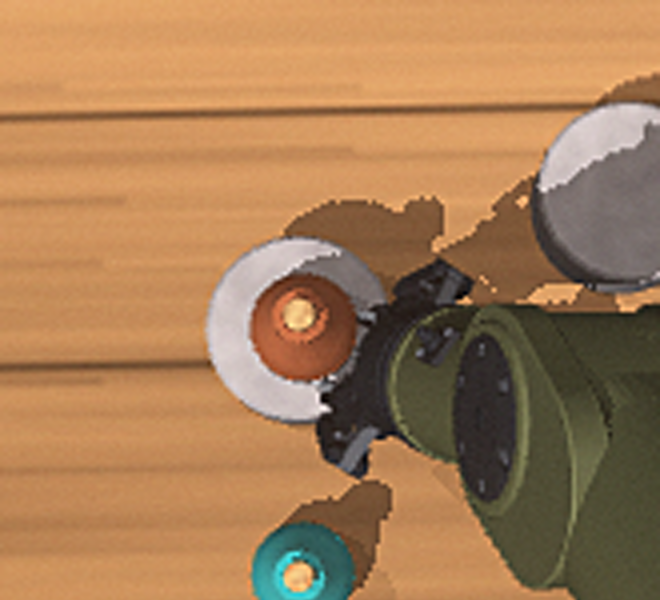

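The bottle is close to the middle. It has about 5 mm left in the push direction, and in the wrist view it still lines up with the stand at column 278. One more small tap should do it.

>>> {"method": "arm_command", "body": {
  "motion": [
    [[0,-0.012,0.004],[0,0,0]],
    [[0,-0.012,0.004],[0,0,0]],
    [[0,-0.01,0.004],[0,0,0]],
    [[0,-0.006,0.002],[0,0,0]],
    [[0,0,0],[0,0,0]]
  ]
}}

```text
time_s: 8.68
tcp_pos: [597.9, 12.9, 68.5]
orientation: [-2.701, 0.748, -0.132]
ft_force: [-0.6, -0.5, -0.7]
finger_gap: 0.501
```

>>> {"method": "arm_command", "body": {
  "motion": [
    [[0,0.016,-0.006],[0,0,0]],
    [[0,0.05,-0.018],[0,0,0]],
    [[0,0.1,-0.036],[0,0,0]],
    [[0,0.12,-0.044],[0,0,0]],
    [[0,0,-0.1],[0,0,0]]
  ]
}}

```text
time_s: 9.3
tcp_pos: [575.5, -24.0, 79.3]
orientation: [-2.701, 0.752, -0.129]
ft_force: [-0.5, -0.5, 0.3]
finger_gap: 0.502
```

>>> {"method": "arm_command", "body": {
  "motion": [
    [[0,0,-0.35],[0,0,0]],
    [[0,0,-0.35],[0,0,0]],
    [[0,0.25,-0.1],[0,0,0]],
    [[0,0.35,-0.1],[0,0,0]],
    [[0,0,0],[0,0,0]]
  ]
}}

```text
time_s: 9.93
tcp_pos: [521.6, -115.7, 156.7]
orientation: [-2.701, 0.757, -0.132]
ft_force: [0.9, 0.6, -0.3]
finger_gap: 0.501
```

```bash
python3 -c "
from st import *
state()
look('7')
z=np.load('top7.npz');c=manip.camera_params('top');P=cloud(c,z['d'])
m=((P[...,2]>25)&(P[...,2]<150)&(P[...,0]>250)&(P[...,0]<800)&(abs(P[...,1])<500)).astype(np.uint8)
n,l,s,_=cv2.connectedComponentsWithStats(m)
for i in range(1,n):
    if s[i,4]>60:
        q=P[l==i];print(s[i],q.min(0).round(),q.max(0).round())
"
```

```text
t 9.93 tcp [ 521.6 -115.7  156.7] gap 0.501 F [ 0.94  0.56 -0.35]
[[ 0.854 -0.489  0.176]
 [-0.52  -0.803  0.29 ]
 [-0.    -0.34  -0.94 ]]
top belly (array([614.72521019,  43.38583602,  31.94297216]), np.float64(0.7233030505897605))
  lip/cork 144 [614.1  43.3 137.9]
  stand [614.9  43.1] 1.48 127
scene belly (array([616.04935205,  40.62892567,  31.895086  ]), np.float64(4.052741279217666))
  lip/cork 142 [617.2  41.9 137.9]
  stand [616.5  41.5] 1.41 122
[ 318  140   48   48 1735] [ 641. -233.   25.] [ 761. -113.   68.]
[ 236  174   47   47 1712] [556. -16.  26.] [674. 103. 147.]
[392 193  38  34 613] [ 530. -386.   25.] [ 614. -294.   89.]
[306 195  26  26 488] [ 553. -145.   25.] [620. -79.  88.]
[130 196  33  28 438] [550. 299.  25.] [620. 373.  80.]
[248 246  26  26 510] [423.  11.  25.] [488.  76.  88.]
```

View pics/top7.png

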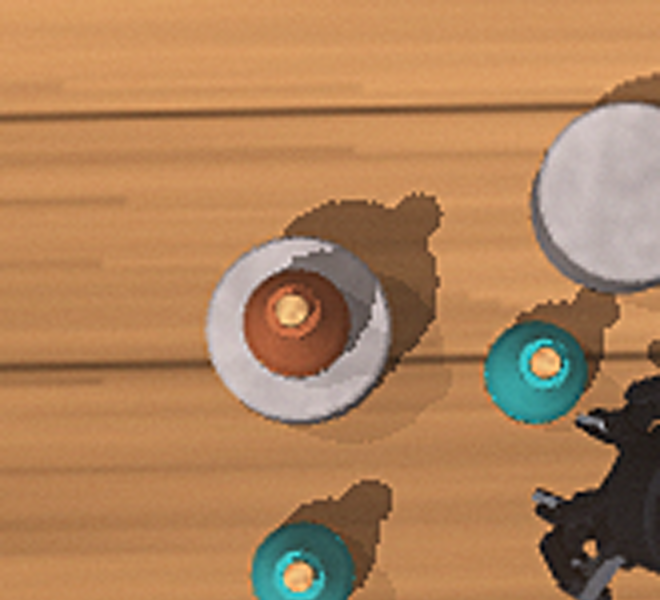

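View pics/scene7.png

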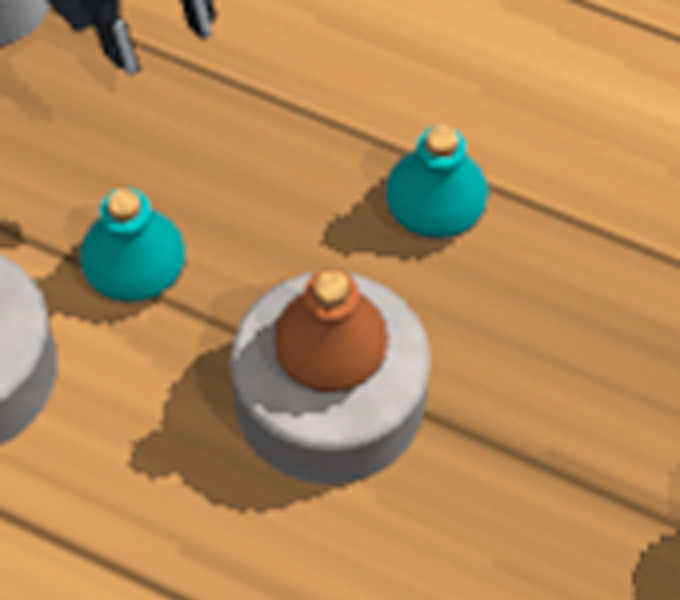

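```bash
python3 -c "
from st import *
for n in('scene0','scene7'):
    z=np.load(n+'.npz');h=cv2.cvtColor(z['p'],cv2.COLOR_RGB2HSV)
    m=np.zeros(h.shape[:2],bool);m[95:130,175:215]=1;m&=((h[...,0]<8)|(h[...,0]>172))&(h[...,1]>170)
    v,u=np.nonzero(m);print(n,'jug cap',m.sum(),u.mean(),v.mean())
    k=np.zeros(m.shape,bool);k[130:185,130:180]=1;k&=h[...,2]<40;v,u=np.nonzero(k);print('pot',k.sum(),u.mean(),v.mean())
p,d=manip.grab_frame('scene');cv2.imwrite('pics/s8.png',p[:,:,::-1])
state()"
```

```text
scene0 jug cap 149 191.7248322147651 111.93959731543625
pot 1124 158.144128113879 158.36743772241994
scene7 jug cap 148 191.77027027027026 111.95945945945945
pot 1113 158.1761006289308 158.46091644204853
t 10.07 tcp [ 523.5 -111.1  157.4] gap 0.505 F [-0.04  0.12  0.34]
[[ 0.858 -0.483  0.177]
 [-0.514 -0.806  0.293]
 [ 0.001 -0.342 -0.94 ]]
```

View pics/s8.png

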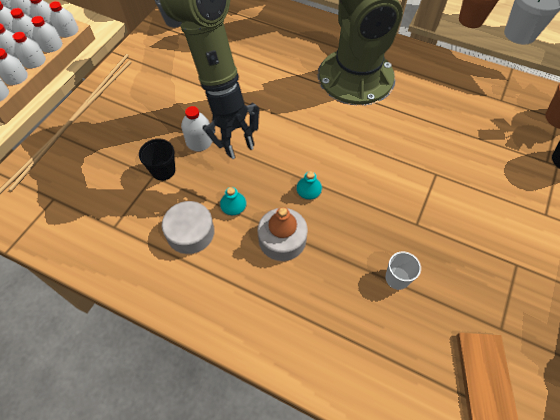

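The bottle stands in the middle of its stand at (283,230). The jug at (197,130), pot at (158,158) and cup at (403,270) are where they started, and the arm is clear of everything.

```bash
python3 -c "
from cell import manip
print(manip.hand_in())"
```

```text
the job is handed in; nothing more can be done
None
```

I pushed the terracotta bottle about 26 mm to the middle of the leftmost stand and handed the job in at about 10 s. I used slow taps at belly height, with the half-open fingertips cradling it from behind, then backed the arm off clear of everything.

**Centring:** the last checks put the bottle about 0.4 mm from the stand's centre in the top view. The scene view gave about 1 mm, with a poorer circle fit (4 mm residual). The two cameras differ by about 2–3 mm in absolute position but agree on the offset between bottle and stand.

**Upright and undisturbed:** the cork and lip are centred over the belly, so the bottle looks upright. The stand moved less than 1 mm, and the pot, jug and cup show no measurable shift. In the final top view the jug was missing from the list of detected objects, so I checked it in the scene view instead, where its cap had not moved.

**Forces:** the wrist force I read at the end of each move stayed at about 3 N or less during the pushes. No check failed.

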